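# Lock the rice canister's closing ring

### The arm

A 6-joint arm with a two-finger parallel gripper is mounted at the origin on the work surface. World frame = base frame: x ahead of the robot, y to its left, z up, the work surface at z = 0. Lengths are in m, angles in rad, forces in N, time in s.
With the tool pointing down it reaches from about 0.2 to 0.875 m from the base axis. Payload 3.4 kg.
Tool frame: the origin (TCP) lies between the finger pads; the fingertips stand 19 mm ahead of it and the grasp point (between the pads) is the TCP; z points along the fingers, y is the line along which they close (so a half turn about z gives the same grasp; the last joint's range is limited). The gripper opens to 94 mm and grips with 3 to 60 N. Pads are 16 mm wide; open, the fingers measure 119 mm over their backs; the gripper's body (75 mm by 177 mm) begins 78 mm behind the grasp point.
Start: joints at [-1.342, 0.276, 1.505, -0, 1.361, -0.121], TCP at [0.197, -0.54, 0.224] pointing down, gripper open.
Joint ranges: [-2.89, 2.89], [-0.75, 2.08], [0.22, 2.7], [-1.18, 4.32], [0.11, 2.71], [-2.7, 2.7]. Speed limits (rad/s): [2.57, 2.57, 3.14, 3.14, 3.14, 3.14].

### API

Orientations are given as [roll, pitch, yaw] about the fixed x, y, z axes, in that order (R = Rz(yaw) Ry(pitch) Rx(roll)).
In Python, from station import env, effector, viewer, close_job gives the robot as it stands. The module is installed in compiled form; this text tells all that it offers. Calls block until the motion is done:
- env.movep(position, orientation): joint-space move of the TCP to a pose.
- env.move_straight(position, vel=0.15, frame=None): straight line of the TCP; frame=None keeps the orientation; vel is the mean speed in m/s.
- env.goto_joints(angles): joint-space move.
- effector.set_gripper(opening, strength=None): finger opening in m; strength is the grip in N (None keeps the last); returns when the fingers have stopped.
- env.pause(seconds).
- env.ik(position, orientation): joint angles nearest the present ones, or None.
- env.get_state(): the state.
- viewer.grab_frame(name): name is "scene" or "top"; returns the picture (400x640x3 uint8, red, green, blue); there is no depth.
- viewer.get_calibration(name): a dict with "K" (3x3 intrinsics, pixels), "rvec" (rotation vector, rad) and "tvec" (3), from world to camera coordinates, as OpenCV has them. Camera axes: x right, y down, z forward; pixel columns grow to the right and rows downward; lengths in m; the calibration is good to about 2 mm. A picture is of the moment at which its call begins. get_calibration takes no time and is no camera call.
A pose or a line that the arm cannot do raises env.IKError and nothing moves.
- close_job(): hands the job in; it is judged then, once.
Trained networks look in the newest picture that a camera, given by its name, has taken for a name from the list of things; names that differ only in an ending like _2 or _b are one class to them, and where a whole thing is asked for, a point or a joint stands for the part that bears it (a point fixed in the world has none). Each returns a list of dicts, best first, with "p" (0 to 1); they miss things now and then, are a little off and sometimes report something else, mostly with a low value. They report only what shows in the picture. A call takes as long as a camera call. They do not tell look-alikes from the thing itself.
- viewer.trace(camera, query): "mask" (400x640 bool, what is visible of it).
- viewer.landmark_of(camera, query): "at" ([x, y, z] in m, in world coordinates, good to about 4 mm: a listed point, or the origin of a listed thing).
The state is a dict: "time_s": time; "joint_pos": joint angles; "qvel": joint speeds; "joint_torque": joint torques, N m; "ee_pos": TCP position; "tcp_rot": TCP orientation; "contact_force": force on the tool from outside, world axes, zero at the start; "moment": the same for the moment, N m; "width": finger opening in m; "grip_force": force on a finger pad.
Only numpy, scipy, OpenCV 4.12 (cv2) and the standard library are available. Lean on these libraries where they do the work, as an engineer would, in place of code of your own. Each camera call takes 0.05 s, during which the arm holds its last target. There are 200 camera calls.

### The job

Lock the rice canister, the wider of the two white lidded canisters: turn its metal lock ring clockwise (seen from above) by the upstanding tab until the tab is lined up with the locked mark, the dark bar that runs across the shoulder and down the wall (the round stud is the open mark), stopping there and not past it. Leave the ring of the narrower canister as it is.

Things in the scene. Friction and masses are not known exactly. Their poses are not given: they have to be found in the camera images.
- rice_canister: wider white canister, fixed, 156 mm across, 88 mm high, flat lid (to 94 mm), metal lock ring on top. Origin: centre of its underside, on the ring's upright axis; z up; own +x points to the locked mark, a dark bar 9 mm wide, radial on the top shoulder (63 to 78 mm from the axis) and 40 mm down the wall. Open mark: dark round 7 mm stud on the shoulder, 1.2 rad anticlockwise (from above) of it
- rice_ring (a joint): turn of the wide canister's ring, rad: 0 = tab at open mark, grows clockwise from above, 1.2 = tab at locked mark; stops at 0 and 1.75; starts in 0 to 0.35. Tab direction in the canister's frame: 1.2 minus this, anticlockwise from +x. Friction 0.25 N m (5 N at the tab), stays where left. Dark ring 120 mm across, 88 mm inside, top 100 mm above the counter
- rice_tab (a point): centre of the gripping part of the upright steel tab on the wide canister's ring, 52 mm from the axis, 124 mm above the counter. The tab is a plate 30 mm long (radial), 12 mm thick (along the turn), from 98 to 142 mm above the counter; nothing else rises above the ring. x axis radially outward, z up
- spice_tab (a point): the same point on the tab of the narrower canister (96 mm across, same height, ring 70 mm across, tab 22 mm long, 28 mm from its axis), which is to be left as it is
Not all that is in view belongs to the job. Leave any turquoise look-alike of the rice_canister alone.

How it is judged:
By the outcome, as a careful person would: the job done as asked, in the order asked, and still so for the second after the job is handed in, with the robot touching nothing.
It also fails if it takes over 35 s, if anything falls off the work surface, if the arm or the gripper's body presses on something with over 40 N, if the wrist force passes 120 N, or if a joint passes its speed limit or range.

## Working session

There is one attempt and no reset: what is moved stays moved. The work goes in short steps, each a Python script; the robot and the scene stay as the last script left them, time stands still between calls to the robot, and variables do not carry over. Pictures are saved under pics/ and viewed, at most 10 in all, crops included, and the job is handed in when it is done.

```bash
mkdir -p pics; python3 - <<'E'
from station import env, effector, viewer
import cv2
for c in("top","scene"):
    im=viewer.grab_frame(c); cv2.imwrite(f"pics/{c}0.png",im[:,:,::-1])
    for q in("rice_canister","rice_tab","spice_tab"):
        print(c,q,[(d["at"],round(d["p"],2)) for d in viewer.landmark_of(c,q)])
print(env.get_state()["time_s"],env.get_state()["tcp_rot"])
E
```

```text
top rice_canister [([0.3796, 0.1447, 0.0029], 0.66), ([0.3502, -0.1661, 0.0005], 0.58), ([0.5964, 0.1398, -0.0022], 0.57)]
top rice_tab [([0.3692, -0.1166, 0.1257], 0.88), ([0.6294, 0.1827, 0.1259], 0.74)]
top spice_tab [([0.5823, -0.1074, 0.1224], 0.84)]
scene rice_canister [([0.3751, 0.1504, 0.0044], 0.98), ([0.5946, 0.1432, -0.0008], 0.75), ([0.351, -0.1671, 0.0029], 0.6)]
scene rice_tab [([0.3717, -0.1203, 0.1206], 0.67), ([0.6261, 0.1846, 0.1254], 0.61), ([0.3892, 0.2038, 0.1215], 0.58)]
scene spice_tab [([0.5814, -0.1098, 0.1238], 0.68)]
0.4 [-3.14139596e+00 -6.03870451e-06  3.49824094e-01]
```

View pics/top0.png

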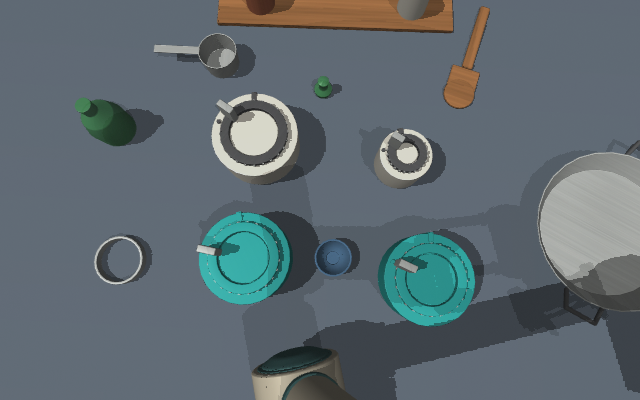

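View pics/scene0.png

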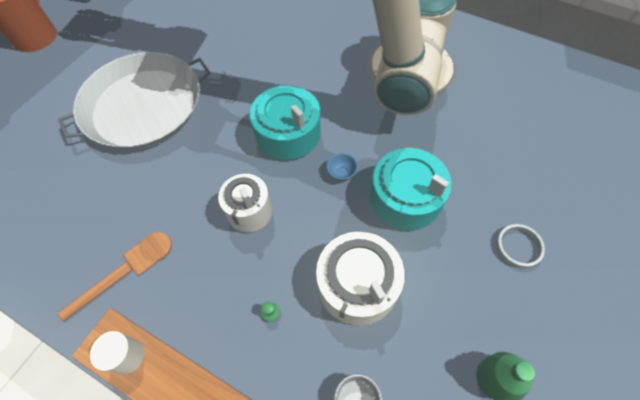

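The top view shows the wide white canister at about (255,135), its tab at (226,107), a dark mark at (254,97) and a stud at (219,121). The narrow white canister is at (405,155), and two turquoise look-alikes sit nearer the robot. I'll rectify the shoulder plane to measure the marks.

```bash
cat > h.py <<'E'
import numpy as np, cv2
from station import env, effector, viewer
C0=np.array([0.5955,0.1415]); S=2000  # px per m
def proj(c,P):
    k=viewer.get_calibration(c)
    return cv2.projectPoints(np.float64(P).reshape(-1,1,3),np.float64(k["rvec"]),np.float64(k["tvec"]),np.float64(k["K"]),None)[0].reshape(-1,2)
def rect(c,im,z,h=0.1,n=400):
    q=np.array([[h,h],[h,-h],[-h,-h],[-h,h]])+C0   # image: up=+x, left=+y
    src=proj(c,np.c_[q,np.full(4,z)]).astype(np.float32)
    H=cv2.getPerspectiveTransform(src,np.float32([[0,0],[n,0],[n,n],[0,n]]))
    return cv2.warpPerspective(im,H,(n,n),flags=cv2.INTER_CUBIC)
E
python3 - <<'E'
from h import *
o=[]
for c in("top","scene"):
    o.append(rect(c,cv2.imread(f"pics/{c}0.png"),0.088))
cv2.imwrite("pics/r0.png",np.hstack(o))
E
```

```text
(no output)
```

View pics/r0.png

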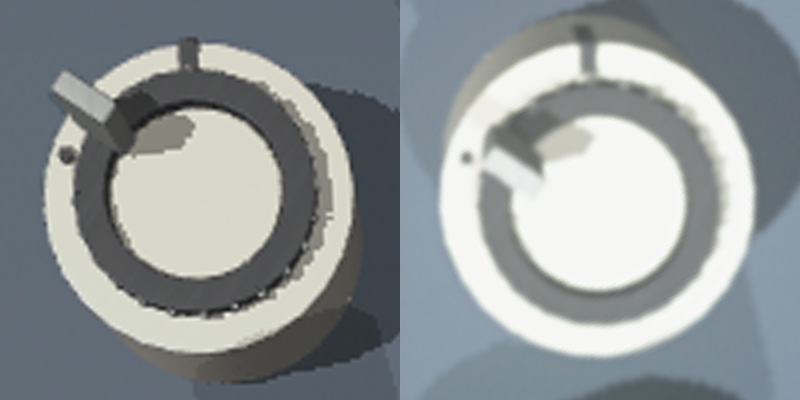

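Both cameras put the centre at about (0.596, 0.142). In the left (top-camera) half the bar is at (188,55) and the stud at (67,155), so the locked mark is at about 0.063 rad in the world. The tab is at about 0.92 rad, which makes the ring about 0.34, inside its stated starting range. Next I approach and grip.

```bash
cat >> h.py <<'E'
C=np.array([0.596,0.1422]); A=0.063
def pose(a,z,r=0.052): return [C[0]+r*np.cos(a),C[1]+r*np.sin(a),z],[np.pi,0,a]
E
python3 - <<'E'
from h import *
p,o=pose(0.92,0.24); env.movep(p,o)
effector.set_gripper(0.055,25)
p,o=pose(0.92,0.128); env.move_straight(p,vel=0.12)
f=env.get_state()["contact_force"]
effector.set_gripper(0.0,25)
s=env.get_state(); print(f,s["contact_force"],s["moment"],s["width"],s["grip_force"],s["ee_pos"],s["tcp_rot"],s["time_s"])
for c in("top","scene"): cv2.imwrite(f"pics/{c}1.png",viewer.grab_frame(c)[:,:,::-1])
cv2.imwrite("pics/r1.png",np.hstack([rect(c,cv2.imread(f"pics/{c}1.png"),0.142) for c in("top","scene")]))
E
```

```text
[-0.43237239  0.11393213 -0.74477964] [-1.54471633  0.5374411   1.00053307] [0.3450372  0.18384108 0.20418439] 0.01198878743711454 24.74298119544983 [0.62727764 0.18395907 0.12804851] [-3.14108347e+00 -2.14571086e-04  9.20423904e-01] 5.9417
```

View pics/r1.png

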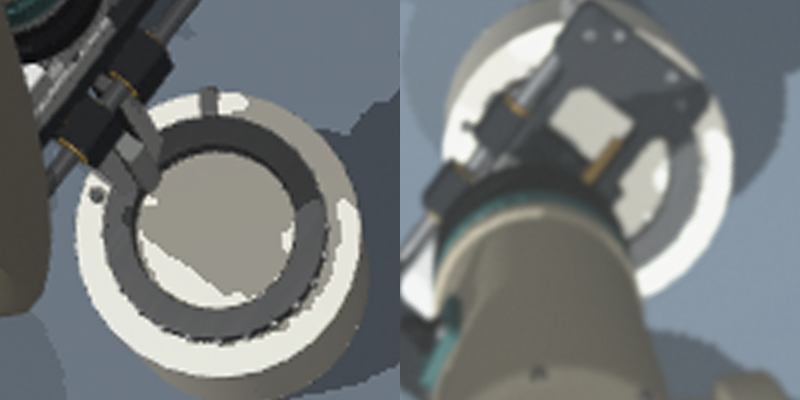

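The fingers hold the tab at (140,140) in the left half, and the 12.0 mm opening equals the plate thickness. Now turn it.

```bash
python3 - <<'E'
from h import *
for a in np.linspace(0.92,A,10)[1:]:
    p,o=pose(a,0.128); env.move_straight(p,vel=0.05,frame=o)
env.pause(0.2)
s=env.get_state(); e=s["ee_pos"]
print(s["contact_force"],s["moment"],s["width"],e,s["tcp_rot"],np.arctan2(e[1]-C[1],e[0]-C[0]),s["time_s"])
effector.set_gripper(0.05)
p,o=pose(A,0.24); env.move_straight(p,vel=0.15)
p,o=pose(A,0.3); env.movep([0.45,-0.3,0.3],[np.pi,0,0.06])
r=[]
for c in("top","scene"):
    im=viewer.grab_frame(c)[:,:,::-1].copy()
    r.append(np.hstack([cv2.resize(rect(c,im,z),(300,300)) for z in(0.088,0.142)]))
    cv2.imwrite(f"pics/{c}2.png",im)
    print([(np.round(d["at"],4),np.arctan2(d["at"][1]-C[1],d["at"][0]-C[0]),d["p"]) for d in viewer.landmark_of(c,"rice_tab")])
cv2.imwrite("pics/r2.png",np.vstack(r)); print(env.get_state()["time_s"])
E
```

```text
[ 2.49764313  1.83541232 -0.38968278] [ 0.51292679 -0.3613852  -0.28857191] 0.012212752073448735 [0.64803029 0.1458474  0.12804828] [-3.14118708e+00 -3.95381201e-04  6.48101718e-02] 0.06998690605344567 8.4917
[(array([0.3857, 0.1989, 0.125 ]), np.float64(2.8782398473423574), 0.98), (array([ 0.3693, -0.1207,  0.1263]), np.float64(-2.282390876410311), 0.86), (array([0.6491, 0.142 , 0.1253]), np.float64(-0.00376646053202979), 0.72)]
[(array([0.3869, 0.2034, 0.1205]), np.float64(2.856862215067081), 0.71), (array([ 0.374 , -0.1188,  0.1222]), np.float64(-2.2756239467285466), 0.69), (array([0.6463, 0.1483, 0.1216]), np.float64(0.12068304042590351), 0.55)]
12.1333
```

View pics/r2.png

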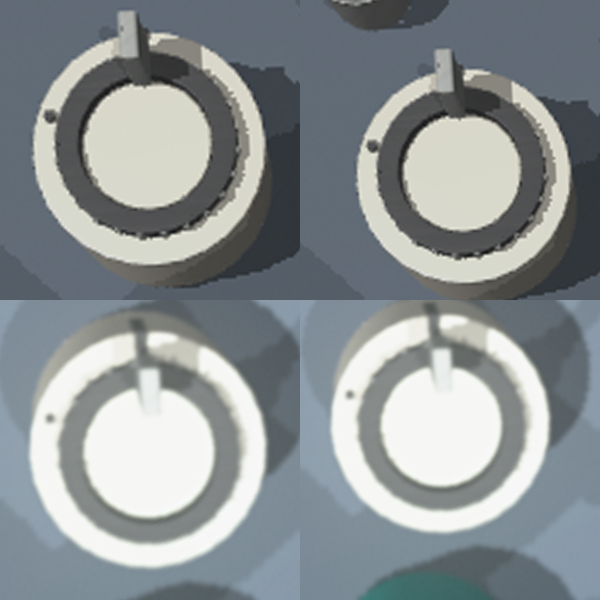

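The tab now stands radially at the bar in both cameras: top face at about (445,70) in the upper right panel and (441,370) in the lower right. I'll check the alignment more finely, measuring mark and tab against a circle fitted in the same image.

```bash
python3 - <<'E'
from h import *
from scipy.optimize import least_squares
from scipy.ndimage import map_coordinates as mc, gaussian_filter1d as g1
def samp(c,g,z,cen,r,a):  # gray at polar grid
    R,T=np.meshgrid(r,a); P=np.c_[(cen[0]+R*np.cos(T)).ravel(),(cen[1]+R*np.sin(T)).ravel(),np.full(R.size,z)]
    q=proj(c,P); return mc(g,[q[:,1],q[:,0]],order=1).reshape(R.shape)
for c in("top","scene"):
    g=[cv2.imread(f"pics/{c}{i}.png").mean(2) for i in(0,2)]
    r=np.arange(.071,.086,.0002); a=np.arange(-np.pi,np.pi,.03)
    a=a[(abs(a-.06)>.15)&(abs(a-.92)>.35)]
    d=g1(samp(c,g[0],.088,C,r,a),3,axis=1,order=1); e=r[d.argmin(1)]
    f=least_squares(lambda p:p[2]+p[0]*np.cos(a)+p[1]*np.sin(a)-e,[0,0,.078],loss="soft_l1",f_scale=.0005).x
    cen=C+f[:2]
    out=[]
    for lo,hi,a0,w in((.067,.076,.063,.15),(.0685,.0715,1.263,.1)):
        t=np.arange(a0-w,a0+w,.002); v=samp(c,g[0],.088,cen,np.arange(lo,hi,.0005),t).mean(1)
        k=np.clip(np.percentile(v,75)-(np.ptp(v)*.3)-v,0,None); out.append((t*k).sum()/k.sum())
    t=np.arange(-.25,.4,.004); rr=np.arange(.042,.062,.001)
    v=samp(c,g[1],.142,cen,rr,t); k=np.clip(v-(np.percentile(v,90)*.5+np.percentile(v,30)*.5),0,None)
    # tangential tab centre at each radius
    s=(k*np.tan(t)[:,None]).sum(0)/k.sum(0)*rr
    print(c,"cen",cen,"R",f[2],"bar,stud-1.2:",out[0],out[1]-1.2,"tab ang",np.mean(s)/.052,"slope",np.polyfit(rr,s,1)[0])
E
```

```text
top cen [0.59657619 0.14246075] R 0.07720925253134905 bar,stud-1.2: 0.06889480609467105 0.05847299350138502 tab ang 0.10331062384595326 slope -0.4917385282546557
scene cen [0.59622197 0.14320375] R 0.07853881908792688 bar,stud-1.2: 0.06127966480403051 0.06577872983293442 tab ang 0.09378410541260207 slope 0.1301577905279746
```

Bar and stud agree on 0.064 rad. The tab's image estimate is suspect because of the bright lid behind it, so I'll overlay the predicted tab outline.

```bash
python3 - <<'E'
from h import *
cc=np.array([.5964,.1428]);o=[]
for c in("top","scene"):
    im=cv2.imread(f"pics/{c}2.png"); k=10
    m=proj(c,[[.648,.146,.12]])[0].astype(int); x0,y0=m-20
    b=cv2.resize(im[y0:y0+40,x0:x0+40],None,fx=k,fy=k,interpolation=cv2.INTER_CUBIC)
    a=.064; u=np.array([np.cos(a),np.sin(a)]); n=np.array([-u[1],u[0]])
    def ln(pts,col):
        q=(proj(c,pts)-[x0,y0]+.5)*k; cv2.polylines(b,[np.int32(q)],True,col,1)
    for z,col in((.142,(0,0,255)),):
        ln([[*(cc+r*u+t*n),z] for r,t in((.037,-.006),(.067,-.006),(.067,.006),(.037,.006))],col)
    ln([[*(cc+r*u+t*n),.088] for r,t in((.063,-.0045),(.078,-.0045),(.078,.0045),(.063,.0045))],(0,255,0))
    o.append(b)
cv2.imwrite("pics/ov.png",np.hstack(o))
E
```

```text
(no output)
```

View pics/ov.png

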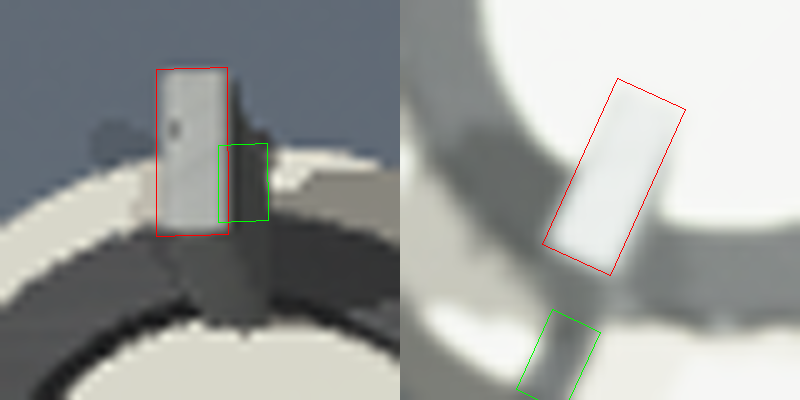

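The predicted outlines for 0.064 rad match the tab's top face in both views (left 156–228 × 68–235, right around (615,175)), and the bar falls where expected. I'm handing in.

```bash
python3 -c "
from station import close_job
print(close_job())"
```

```text
the job is handed in; nothing more can be done
None
```

The rice canister's lock ring is turned clockwise with its tab lined up with the locked mark (within about 0.01 rad by my measurement). The robot is clear of it, the narrower canister was not touched, and the job was handed in at about 12 s; the hand-in returned no verdict.

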